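Rake a dropped washer out from under the drying rack

TASK

A thick steel washer has been dropped and lies under the front part of the low wooden drying rack, where a hex nut lies too. Pick up the little hand rake by its wooden grip, reach in under the rack's front edge with its head, get the lip behind the washer and drag the washer out into the open until all of it lies about 3 cm clear in front of the rack; then set the rake down flat on the bench and let go. Move the washer with the rake only, not with the gripper, and leave the nut where it lies.

Things in the scene. Friction and masses are not known exactly. Their poses are not given: they have to be found in the camera images.
- washer: Flat round steel washer (a ring), 36 mm outside diameter, 18 mm hole, 6 mm thick, lying flat on the bench under the rack, 45 to 85 mm (its centre) behind the rack's front edge. Origin: centre of its underside; z up. It slides when pushed.
- nut: Steel hex nut, 24 mm across flats, 13 mm high, lying flat on the bench under the rack about as deep as the washer and 105 mm or more to one side of it (either side). Origin: centre of its underside; z up. To be left alone.
- rake: Loose rake on the bench, 150 g. Origin: underside, below the grip; x runs to the head, z up. Grip: upright wood block 42 (x) by 24 (y) mm, 70 high. Blade 24 wide, 12 to 16 mm up: the washer fits under it, the nut not. Head: lip 72 wide, 0 to 16 mm up, inner face at x=190, outer 198; its ends have ears back to x=170, leaving a 60 wide mouth open to the grip. Rests level on grip and lip.
- rack: Fixed low wooden rack, open beneath on all sides. Origin: middle of front edge at bench level; x points into its depth, y along the edge, z up. 320 mm wide (y), 250 deep (x); 60 high beneath, top at 80: rails along front and rear, 7 mm dowels along x, 26 apart, parts seen between them. A loose 18 mm wood blank lies on its rear half. 18 mm square legs at the corners.

How it is judged:
On the way:
1. the rake's head is lowered to the bench with the washer in its mouth (within 60 mm in front of the lip), the washer still under the rack (x of washer in the frame of rake between 0.13 and 0.19 m and y of washer in the frame of rake between -0.03 and 0.03 m and height (world z) of rake below 0.015 m and x of washer in the frame of rack above 0 m), for 0.1 s.
At the end, for the whole second after the job is handed in: Washer at rest on the bench, its centre 36 to 250 mm in front of the rack's front edge (rim 18 mm clear) and within 200 mm of its middle sideways; rake at rest on the bench on its underside (within 10 degrees); nut within 20 mm of where it was (x of washer in the frame of rack between -0.25 and -0.036 m and y of washer in the frame of rack between -0.2 and 0.2 m and height (world z) of washer between -0.01 and 0.01 m and linear speed of each of washer, rake below 0.02 m/s and height (world z) of rake between -0.01 and 0.01 m and angle between rake's own z axis and vertical below 0.17 rad and distance of nut from where it was at the start of the episode below 0.02 m); the robot touches nothing.
It fails at once if the gripper or arm touches the washer (contact force between any of the fingers, the arm and washer above 0.3 N).
It fails at once if the nut is moved by more than 20 mm (distance of nut from where it was at the start of the episode above 0.02 m).
It also fails if it takes over 38 s, if anything falls off the work surface, if the arm or the gripper's body presses on something with over 40 N, if the wrist force passes 120 N, or if a joint passes its speed limit or range.

ROBOT

A 6-joint arm with a two-finger parallel gripper is mounted at the origin on the work surface. World frame = base frame: x ahead of the robot, y to its left, z up, the work surface at z = 0. Lengths are in m, angles in rad, forces in N, time in s.
With the tool pointing down it reaches from about 0.25 to 0.8 m from the base axis. Payload 8.5 kg.
Tool frame: the origin (TCP) lies midway between the tips of the shut fingers; the grasp point (between the pads) lies 19 mm behind it; z points along the fingers, y is the line along which they close (so a half turn about z gives the same grasp; the last joint's range is limited). The gripper opens to 85 mm and grips with 20 to 120 N. Pads are 22 mm wide; open, the fingers measure 114 mm over their backs; the gripper's body (76 mm by 85 mm) begins 54 mm behind the grasp point. The pads swing forward as they close: fully open they stand 13 mm farther back than shut.
Start: joints at [-1.238, 0.238, -0.013, 1.319, 0, 1.571], TCP at [0.171, -0.496, 0.231] pointing down, gripper open.
Joint ranges: [-2.66, 2.66], [-1.03, 1.9], [-1.14, 1.46], [-1.82, 2.27], [-1.45, 1.34], [-3.14, 3.14]. Speed limits (rad/s): [2.22, 2.22, 2.79, 3.14, 3.14, 3.14].

INTERFACE

Orientations are given as a unit quaternion [x, y, z, w].
In Python, from bench import r gives the robot as it stands. The module is installed in compiled form; this text tells all that it offers.
- The arm moves only by the shell command python3 -m handwheel 'ROWS' [FORCE]. ROWS is JSON, a list of rows, each a list of 3 entries, a list of its own where there are three numbers: the opening, from 0 (shut) to 1 (fully open), then the shift along the tool's x, y, z normalised to -1 to 1, where 1 is 0.25 m, then the turn about the tool's z normalised to -1 to 1, where 1 is 45 degrees. A call has 1 to 20 rows; each row shifts and turns the commanded pose from where the row before left it, along the tool's axes as they then stand; what a row does not reach is not made up. A row lasts 1/12 s, in which the tool goes at most 41.7 mm and 7.16 degrees, less where a joint would pass 70% of its speed; a pose out of reach is approached as far as the arm can. A call with a number of a shift or a turn outside -1 to 1 is refused whole. A call with a gripper value outside its range is refused whole. The fingers move at their own pace and stop on an object; FORCE is the grip in N (left out, the last holds). Time passes only in rows, so rows that do not move let the fingers close. It gives the time, the measured TCP pose, the force, the opening and the grip force at its end, in the units of the state.
- r.get_obs(): the state, without advancing time (a new reading comes with each control period).
- r.capture(name): name is "side" or "top"; returns the picture (420x560x3 uint8, red, green, blue); there is no depth.
- r.calibration(name): a dict with "K" (3x3 intrinsics, pixels), "k1" (the pictures are not rectified: a ray, as slopes to the right and down, at radius r is drawn at 1 + k1 r^2 times it, then the intrinsics apply), "rvec" (rotation vector, rad) and "tvec" (3), from world to camera coordinates, as OpenCV has them. Camera axes: x right, y down, z forward; pixel columns grow to the right and rows downward; lengths in m; the calibration is good to about 2 mm. A picture is of the moment at which its call begins. calibration takes no time and is no camera call.
- r.hand_in(): hands the job in; it is judged then, once.
The state is a dict: "t": time; "joint_pos": joint angles; "joint_vel": joint speeds; "tau": joint torques, N m; "tool_pos": TCP position; "eef_rot": TCP orientation; "ft_force": force on the tool from outside, world axes, zero at the start; "ft_torque": the same for the moment, N m; "grip_width": finger opening in m; "gripper_force": force on a finger pad.
Only numpy, scipy, OpenCV 4.12 (cv2) and the standard library are available. Lean on these libraries where they do the work, as an engineer would, in place of code of your own. Each camera call takes 0.05 s, during which the arm holds its last target. There are 200 camera calls.

## Working session

There is one attempt and no reset: what is moved stays moved. The work goes in short steps, Python scripts to look and compute and a shell command to move; the robot and the scene stay as the last step left them, time stands still between calls to the robot, and variables do not carry over. Pictures are saved under pics/ and viewed, at most 10 in all, crops included, and the job is handed in when it is done.

```bash
mkdir -p pics; cat > h.py <<'E'
import numpy as np, cv2
from bench import r
def ray(name,u,v):
    c=r.calibration(name);K=np.array(c['K']);k1=c['k1']
    d=np.array([(u-K[0,2])/K[0,0],(v-K[1,2])/K[1,1]]);s=d.copy()
    for _ in range(30): s=d/(1+k1*(s@s))
    R=cv2.Rodrigues(np.array(c['rvec'],float))[0];t=np.array(c['tvec'],float).ravel()
    return -R.T@t, R.T@np.array([s[0],s[1],1])
def onz(name,u,v,z):
    o,d=ray(name,u,v); return (o+d*(z-o[2])/d[2])
def proj(name,p):
    c=r.calibration(name);K=np.array(c['K']);R=cv2.Rodrigues(np.array(c['rvec'],float))[0]
    q=R@np.array(p)+np.array(c['tvec'],float).ravel();s=q[:2]/q[2];s=s*(1+c['k1']*(s@s))
    return K[0,0]*s[0]+K[0,2],K[1,1]*s[1]+K[1,2]
def snap(name,f):
    im=r.capture(name);cv2.imwrite('pics/'+f,im[:,:,::-1]);return im
E
python3 - <<'E'
from h import *
for n in('top','side'):
    snap(n,n+'0.png');c=r.calibration(n);print(n,ray(n,280,210),np.array(c['K'])[0],c['k1'])
o=r.get_obs();print(o['t'],o['tool_pos'],o['eef_rot'],o['grip_width'])
E
```

```text
top (array([ 0.46720522, -0.0322977 ,  0.85577651]), array([ 0.08603663, -0.03424179, -0.99574512])) [506.76047251   0.         277.12779226] -0.10153148315693797
side (array([0.21313544, 0.53111927, 0.44438265]), array([ 0.40714588, -0.73640528, -0.54033521])) [403.60300547   0.         281.74366592] -0.03925682363203506
0.1 [ 0.17139696 -0.49583977  0.23074376] [ 9.86189960e-01  1.65616886e-01 -1.06639207e-04 -6.31973937e-04] 0.08544826949018457
```

View pics/top0.png

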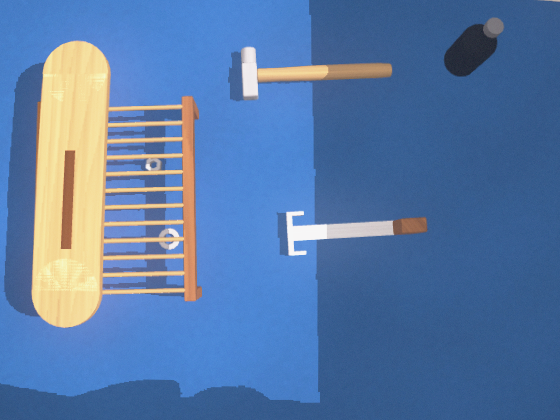

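View pics/side0.png

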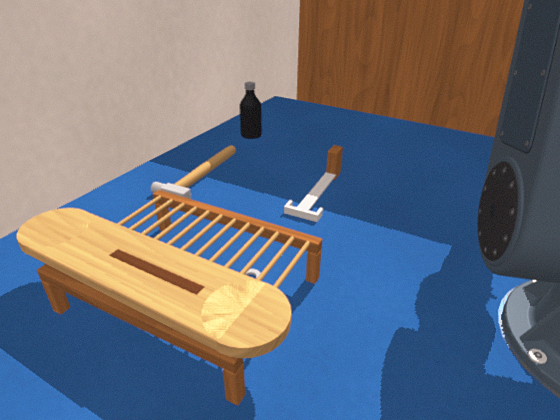

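The top view shows the washer at about (169,239), the nut at (153,164), the rack's front rail running from (188,97) to (193,299), the rake lip at about (291,233) and the rake grip at (410,225). The side view confirms the rake is lying with its head towards the rack. Next I'll measure these positions.

```bash
python3 - <<'E'
from h import *
im=cv2.imread('pics/top0.png');big=cv2.resize(im[195:270,130:440],None,fx=2.5,fy=2.5,interpolation=cv2.INTER_CUBIC);cv2.imwrite('pics/c0.png',big)
hsv=cv2.cvtColor(im,cv2.COLOR_BGR2HSV)
def comps(m,lo=15):
    n,l,s,c=cv2.connectedComponentsWithStats(m.astype(np.uint8))
    for i in range(1,n):
        if s[i,4]>lo: print(s[i],c[i].round(1), cv2.minAreaRect(np.argwhere(l==i)[:,::-1].astype(np.float32)))
H,S,V=cv2.split(hsv)
print('white');comps((S<60)&(V>120))
print('brown');comps(((H<13))&(S>110)&(V>50),60)
for nm,u,v,z in [('washer',169,239,.006),('nut',153,164,.013),('lip',290,233,.016),('rail0',188,97,.08),('rail1',193,299,.08),('railf0',196,97,.08),('railf1',197.5,299,.08),('grip',410,225,.07)]:
    print(nm,onz('top',u,v,z).round(4))
E
```

```text
white
[544   0  16   2  22] [5.529e+02 3.000e-01] ((551.5, 0.5), (1.0, 15.0), 90.0)
[488  18  16  16 201] [495.1  25.2] ((495.5, 25.5), (15.0, 15.0), 90.0)
[241  47  39  53 809] [249.6  73.6] ((249.1239776611328, 73.66366577148438), (48.308616638183594, 38.767662048339844), 52.85331344604492)
[355  63  22   1  22] [365.5  63. ] ((365.5, 63.0), (21.0, 0.0), 180.0)
[289  80  22   1  22] [299.5  80. ] ((299.5, 80.0), (21.0, 0.0), 180.0)
[194 120   1  28  28] [194.  133.5] ((194.0, 133.5), (27.0, 0.0), -90.0)
[162 125  18   1  18] [170.5 125. ] ((170.5, 125.0), (17.0, 0.0), 180.0)
[131 126  17   1  17] [139. 126.] ((139.0, 126.0), (16.0, 0.0), 180.0)
[121 138  20   1  20] [130.5 138. ] ((130.5, 138.0), (19.0, 0.0), 180.0)
[164 141  18   1  18] [172.5 141. ] ((172.5, 141.0), (17.0, 0.0), 180.0)
[134 142  25   1  25] [146. 142.] ((146.0, 142.0), (24.0, 0.0), 180.0)
[113 159  19   1  19] [122. 159.] ((122.0, 159.0), (18.0, 0.0), 180.0)
[143 158  21  13 169] [152.9 163.8] ((153.0, 164.0), (12.0, 20.0), 90.0)
[129 175  19   1  19] [138. 175.] ((138.0, 175.0), (18.0, 0.0), 180.0)
[172 174  11 
[... 1859 characters left out ...]
62] [188.5 198.4] ((190.0, 198.5), (203.0, 16.0), 90.0)
[ 37 102   3  42  63] [ 37.9 120.8] ((37.93092346191406, 122.51958465576172), (1.7254910469055176, 41.003116607666016), 2.602562189102173)
[ 61 151  14  98 968] [ 67.4 199.7] ((67.41230773925781, 199.4964141845703), (10.126814842224121, 97.44696807861328), 2.321530342102051)
[401 218  25  15 306] [413.2 224.8] ((413.524658203125, 224.7705078125), (13.942503929138184, 24.08250617980957), 84.80557250976562)
washer [0.489  0.1236 0.006 ]
nut [0.6143 0.1536 0.013 ]
lip [ 0.5017 -0.0783  0.016 ]
rail0 [0.7104 0.0881 0.08  ]
rail1 [0.3969 0.0711 0.08  ]
railf0 [0.7106 0.0755 0.08  ]
railf1 [0.397  0.0643 0.08  ]
grip [ 0.5146 -0.2647  0.07  ]
```

View pics/c0.png

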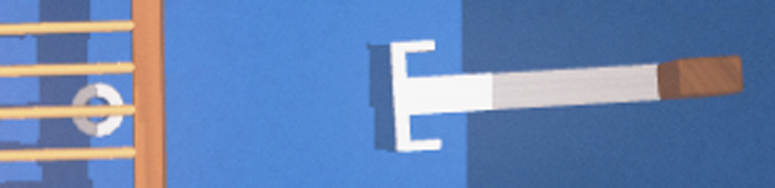

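The crop gives the washer centre at pixel (168.8,239), the lip centre at (290,233), the centre of the grip's top face at (414.4,225.6) and the rail's front edge at u≈194. I'll turn these into world positions and work out the approach.

```bash
cat > plan.py <<'E'
from h import *
W=onz('top',168.8,239,.006);L=onz('top',290,233,.016);G=onz('top',414.4,225.6,.07)
L[2]=G[2]=W[2]=0
ax=(L-G);print('len',np.linalg.norm(ax));ax/=np.linalg.norm(ax);yy=np.array([-ax[1],ax[0],0])
def tool():
    o=r.get_obs();q=np.array(o['eef_rot']);R=cv2.Rodrigues(np.eye(3))[0]
    from scipy.spatial.transform import Rotation as Ro
    return o,Ro.from_quat(q).as_matrix()
E
python3 - <<'E'
from plan import *
np.set_printoptions(precision=4,suppress=True)
print(W,L,G,ax,np.degrees(np.arctan2(ax[1],ax[0])))
l0=onz('top',299,0,0)
for a,b in [((193.3,98),(196,299)),((182.5,98),(186,299))]:
    p=onz('top',*a,.08);q=onz('top',*b,.08);d=p-q;print(p,q,np.degrees(np.arctan2(d[1],d[0])))
o,R=tool();ty=R[:,1];print('tool y',np.degrees(np.arctan2(ty[1],ty[0])))
d=W-G;print('washer in rake',d@ax,d@yy)
s=G+np.array([0,0,.03])-o['tool_pos'];print('to grip, world',s,'tool',R.T@s)
E
```

```text
len 0.19388365667186724
[0.489  0.1239 0.    ] [ 0.5017 -0.0783  0.    ] [ 0.5137 -0.2718  0.    ] [-0.0617  0.9981  0.    ] 93.53931838539233
[0.7089 0.0797 0.08  ] [0.3969 0.0665 0.08  ] 2.4190622045210857
[0.7087 0.0967 0.08  ] [0.3967 0.0817 0.08  ] 2.759907041451747
tool y -70.93385109426846
washer in rake 0.3964778091708835 0.0002482574840198962
to grip, world [ 0.3423  0.2241 -0.2007] tool [ 0.3967 -0.0997  0.2009]
```

```bash
python3 -m handwheel '[[1,[0.11,-0.03,0.035],0],[1,[0.11,-0.03,0.035],0],[1,[0.11,-0.03,0.035],0],[1,[0.11,-0.03,0.035],0],[1,[0.11,-0.03,0.035],0],[1,[0.11,-0.03,0.035],0],[1,[0.11,-0.03,0.035],0],[1,[0.11,-0.03,0.035],0],[1,[0.11,-0.03,0.035],0],[1,[0.11,-0.03,0.035],0],[1,[0.11,-0.03,0.035],0],[1,[0.11,-0.03,0.035],0],[1,[0.11,-0.02,0.035],0],[1,[0.11,-0.02,0.035],0],[1,[0,0,0],0.15],[1,[0,0,0],0.15],[1,[0,0,0],0.045],[1,[0,0,0],0]]' 60
python3 - <<'E'
from plan import *
o,R=tool();ty=R[:,1];print('tool y',np.degrees(np.arctan2(ty[1],ty[0])),o['tool_pos'])
s=G+np.array([0,0,.025])-o['tool_pos'];print('tool',R.T@s, 'units',R.T@s/.25)
snap('side','s1.png')
E
```

```text
t: 1.6
tool_pos: [0.5026, -0.2755, 0.1082]
eef_rot: [1.0, 0.03, -0.0, -0.0]
ft_force: [0.2, -0.0, -1.4]
grip_width: 0.0855
gripper_force: 0.0
len 0.19388365667186724
tool y -86.52120083547784 [ 0.50261999 -0.27545237  0.10823179]
tool [ 0.01136966 -0.00294516  0.08322273] units [ 0.04547862 -0.01178064  0.33289094]
```

View pics/s1.png

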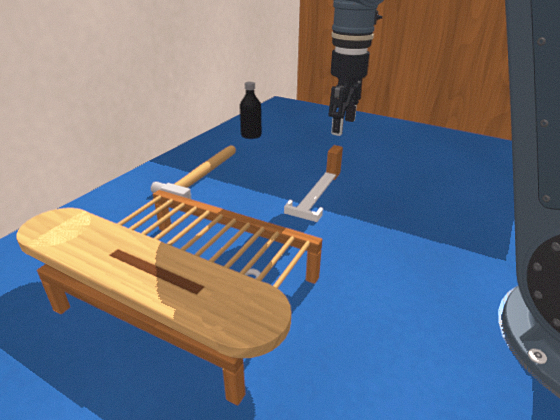

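The gripper is above the rake grip at about (336,135), with the block at (334,160). I'll align, descend and close.

```bash
python3 -m handwheel '[[1,[0.045,-0.012,0],0],[1,[0,0,0.08],0],[1,[0,0,0.08],0],[1,[0,0,0.08],0],[1,[0,0,0.08],0],[1,[0,0,0],0],[0,[0,0,0],0],[0,[0,0,0],0],[0,[0,0,0],0],[0,[0,0,0],0],[0,[0,0,0],0],[0,[0,0,0],0],[0,[0,0,0],0],[0,[0,0,0],0],[0,[0,0,0],0],[0,[0,0,0],0]]' 60
```

```text
t: 2.98
tool_pos: [0.5147, -0.2725, 0.0303]
eef_rot: [1.0, 0.031, 0.001, 0.0]
ft_force: [-0.1, -0.2, 5.8]
grip_width: 0.0416
gripper_force: 61.3
```

```bash
python3 -m handwheel '[[0,[0,0,-0.045],0],[0,[0,0,-0.045],0],[0,[0,-0.1,0],0],[0,[0,-0.1,0],0],[0,[0,-0.1,0],0],[0,[0,-0.1,0],0],[0,[0,0,0],0],[0,[0,0,0],0]]'
python3 - <<'E'
from plan import *
o,R=tool();print(o['tool_pos'],R[:,1])
a=snap('top','t2.png')[:,:,::-1];b=snap('side','s2.png')[:,:,::-1]
A=cv2.resize(a[170:300,130:390],None,fx=3,fy=3);B=cv2.resize(b[130:260,220:480],(780,390)) 
cv2.imwrite('pics/c2.png',cv2.resize(np.vstack([A,B]),(600,600)))
E
```

```text
t: 3.65
tool_pos: [0.5077, -0.1715, 0.0519]
eef_rot: [0.999, 0.032, 0.0, 0.0]
ft_force: [0.2, 0.4, -0.8]
grip_width: 0.0411
gripper_force: 61.4
len 0.19388365667186724
[ 0.5077067  -0.1714721   0.05194239] [ 6.39156702e-02 -9.97955246e-01  3.38135789e-04]
```

View pics/c2.png

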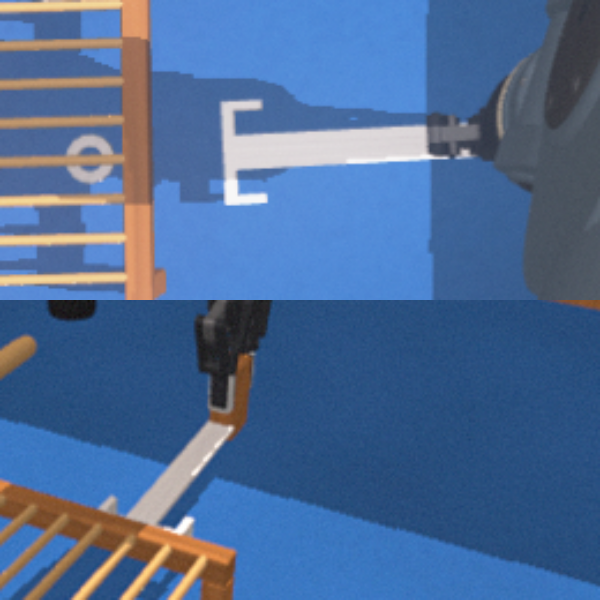

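The rake is held level with its lip at pixel (230,236.3), and the washer is unchanged at (168.8,238.9). I'll compute the remaining travel.

```bash
python3 - <<'E'
from plan import *
Ln=onz('top',230.1,236.3,.016+.0216);print(Ln)
e1=onz('top',130+224/2.308,170+103/2.308,.0376);e2=onz('top',130+230/2.308,170+204/2.308,.0376);print(e1,e2,e1-e2)
o,R=tool();a=-R[:,1];y=R[:,0]
d=W-Ln;print('washer rel lip centre along axis',d@a,'tool x',d@y, 'grip-lip', (Ln-o['tool_pos'])@a)
E
```

```text
len 0.19388365667186724
[0.49410614 0.01944409 0.0376    ]
[0.52903511 0.02510402 0.0376    ] [0.4586453  0.01944203 0.0376    ] [0.07038981 0.00566199 0.        ]
washer rel lip centre along axis 0.10463105390995872 tool x 0.001333983737536912 grip-lip 0.1927990566186635
```

```bash
python3 -m handwheel '[[0,[0.001,-0.09,0],0],[0,[0.001,-0.09,0],0],[0,[0.001,-0.09,0],0],[0,[0.001,-0.09,0],0],[0,[0.001,-0.09,0],0],[0,[0,-0.095,0],0],[0,[0,0,0],0],[0,[0,0,0.03],0],[0,[0,0,0.03],0],[0,[0,0,0.025],0],[0,[0,0,0],0],[0,[0,0,0],0],[0,[0,0,0],0]]'
python3 - <<'E'
from h import *
a=snap('top','t3.png')[:,:,::-1]
cv2.imwrite('pics/c3.png',cv2.resize(a[170:300,100:300],None,fx=4,fy=4,interpolation=cv2.INTER_CUBIC))
E
```

```text
t: 4.83
tool_pos: [0.5006, -0.0373, 0.0296]
eef_rot: [1.0, 0.03, 0.0, 0.0]
ft_force: [1.2, -1.7, -1.0]
grip_width: 0.0414
gripper_force: 61.9
```

View pics/c3.png

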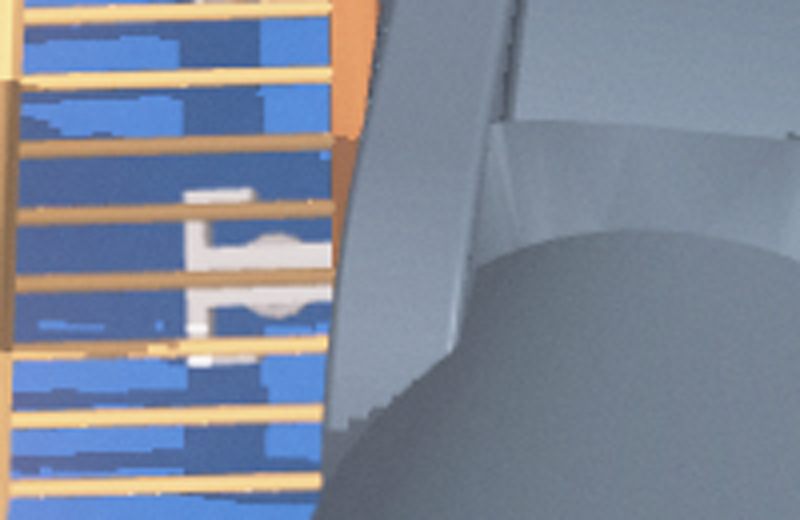

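The washer shows at about (278,277), under the blade and inside the mouth, with the lip at u≈198 behind it. The rake is down, so I'll drag now.

```bash
python3 -m handwheel '[[0,[0,0.015,0],0],[0,[0,0.03,0],0],[0,[0,0.03,0],0],[0,[0,0.03,0],0],[0,[0,0.03,0],0],[0,[0,0.03,0],0],[0,[0,0.03,0],0],[0,[0,0.03,0],0],[0,[0,0.03,0],0],[0,[0,0.03,0],0],[0,[0,0.03,0],0],[0,[0,0.03,0],0],[0,[0,0.03,0],0],[0,[0,0.03,0],0],[0,[0,0.03,0],0],[0,[0,0.02,0],0],[0,[0,0.015,0],0],[0,[0,0,0],0],[0,[0,0,0],0]]'
python3 - <<'E'
from h import *
a=snap('top','t4.png')[:,:,::-1]
cv2.imwrite('pics/c4.png',cv2.resize(a[140:300,130:330],None,fx=3.5,fy=3.5,interpolation=cv2.INTER_CUBIC))
E
```

```text
t: 6.47
tool_pos: [0.5076, -0.1537, 0.03]
eef_rot: [1.0, 0.031, -0.0, -0.0]
ft_force: [-0.5, -0.0, -1.4]
grip_width: 0.0415
gripper_force: 61.8
```

View pics/c4.png

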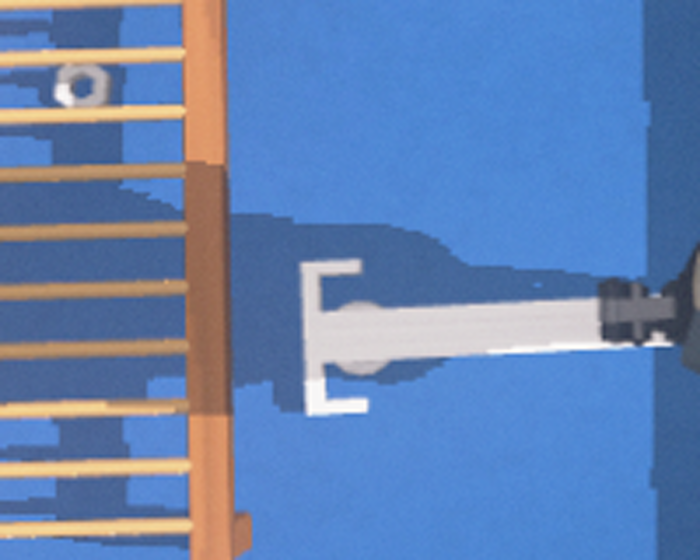

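The washer sits in the mouth at image (233.1,236.6), in front of the rail, and the nut is unmoved at (153,164). I'll set the rake down, release and retreat upward.

```bash
python3 -m handwheel '[[0,[0,0,0.003],0],[0,[0,0,0],0],[1,[0,0,0],0],[1,[0,0,0],0],[1,[0,0,0],0],[1,[0,0,0],0],[1,[0,0,0],0],[1,[0,0,0],0],[1,[0,0,0],0],[1,[0,0,-0.06],0],[1,[0,0,-0.1],0],[1,[0,0,-0.1],0],[1,[0,0,-0.1],0],[1,[0,0,-0.1],0],[1,[0,0,0],0],[1,[0,0,0],0]]'
python3 - <<'E'
from h import *
w=onz('top',233.1,236.6,.006);print(w, 'rack front y', .0665+(w[0]-.3969)*.0423)
a=snap('top','t5.png')[:,:,::-1];b=snap('side','s5.png')[:,:,::-1]
cv2.imwrite('pics/c5.png',cv2.resize(np.vstack([a[140:300,130:450],b[80:260,180:500]]),(560,595)))
E
```

```text
t: 7.85
tool_pos: [0.5085, -0.1539, 0.1455]
eef_rot: [1.0, 0.031, 0.001, 0.0]
ft_force: [-0.0, 0.8, -1.1]
grip_width: 0.0854
gripper_force: 0.0
[0.49472025 0.01641646 0.006     ] rack front y 0.07063779672810906
```

View pics/c5.png

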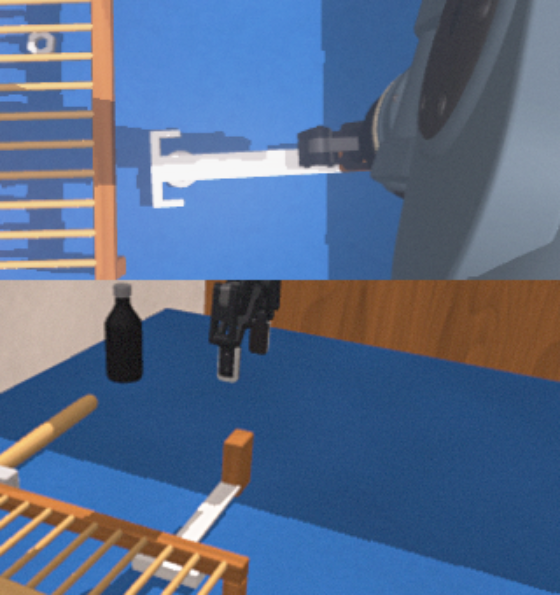

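The rake stands flat on the bench with its grip upright at (237,460), and the gripper is clear above it. The washer is about 54 mm in front of the rack edge (centre), and the nut is unmoved.

```bash
python3 -c "
from bench import r
print(r.hand_in())"
```

```text
the job is handed in; nothing more can be done
None
```

The job is handed in, with no verdict returned: I dragged the washer out with the rake to about 36 mm rim clearance in front of the rack, set the rake down flat and let go, and the nut looked unmoved in the last picture.

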